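Load a tape reel on the bench dispenser and thread its spindle

ROBOT

A 7-joint arm with a two-finger parallel gripper is mounted at the origin on the work surface. World frame = base frame: x ahead of the robot, y to its left, z up, the work surface at z = 0. Lengths are in mm, angles in rad, forces in N, time in s.
With the tool pointing down it reaches from about 425 to 800 mm from the base axis. Payload 8.3 kg.
Tool frame: the origin (TCP) lies between the finger pads; the fingertips stand robot.tips_ahead ahead of it and the grasp point (between the pads) lies 11 mm behind it (robot.tips_ahead is the distance from the TCP to the fingertips, in mm); z points along the fingers, y is the line along which they close (so a half turn about z gives the same grasp; the last joint's range is limited). The gripper opens to 85 mm and grips with 20 to 120 N. Pads are 22 mm wide; open, the fingers measure 114 mm over their backs; the gripper's body (76 mm by 85 mm) begins 54 mm behind the grasp point. The pads swing forward as they close: fully open they stand 13 mm farther back than shut.
Start: joints at [-1.349, 0.383, 0.016, 1.37, -0.006, 1.388, -0.046], TCP at [175.552, 599.821, 239.279] pointing down, gripper open.
Joint ranges: [-2.95, 2.95], [-0.25, 2.06], [-1.52, 1.56], [0.18, 2.33], [-1.44, 4.58], [0.02, 2.06], [-3.01, 3.01]. Speed limits (rad/s): [2.39, 2.39, 3.01, 3.01, 3.14, 3.14, 3.14].

INTERFACE

Orientations are given as a unit quaternion [x, y, z, w].
In Python, from rig import readout, capture, robot, search_frame, cut_out, landmark_of gives the robot as it stands.
- The arm moves only by the tool arm_command, never from a script. Its argument "motion" is one flat list of numbers, 5 for each row, row after row: the shift along the world's x, y, z in cm, then the turn about the world's z in degrees, then the closure, from 0 (fully open) to 1 (shut). A call has 1 to 10 rows; each row shifts and turns the commanded pose from where the row before left it; what a row does not reach is not made up. A row lasts 1/8 s, in which the tool goes at most 62.5 mm and 10.7 degrees, less where a joint would pass 70% of its speed; a pose out of reach is approached as far as the arm can. A call with a gripper value outside its range is refused whole. The fingers move at their own pace and stop on an object; "grip_force" is the grip in N (left out, the last holds). Time passes only in rows, so rows that do not move let the fingers close. It gives the time, the measured TCP pose, the force, the opening and the grip force at its end, in the units of the state.
- readout.read_state(): the state, without advancing time (a new reading comes with each control period).
- capture(name): name is "scene" or "side" or "wrist"; returns a dict with "image" (480x640x3 uint8, red, green, blue), "K" (3x3 intrinsics, pixels), "origin" and "orientation" of the camera in the world. Camera axes: x right, y up, looking along -z (the intrinsics and any distortion apply to the point x, -y, -z); pixel columns grow to the right and rows downward; lengths in mm; the calibration is good to about 2 mm. A picture is of the moment at which its call begins. There is no depth.
- robot.close_job(): hands the job in; it is judged then, once.
Trained networks look in a picture, given as the dict that the camera call returned (one of the last four; its "shot" number tells which), for a name from the list of things; names that differ only in an ending like _2 or _b are one class to them, and where a whole thing is asked for, a point or a joint stands for the part that bears it (a point fixed in the world has none). Each returns a list of dicts, best first, with "conf" (0 to 1); they miss things now and then, are a little off and sometimes report something else, mostly with a low value. They report only what shows in the picture. A call takes as long as a camera call. They do not tell look-alikes from the thing itself.
- search_frame(target, picture): "at" ([column, row] in pixels, amid what is visible of it).
- cut_out(target, picture): "mask" (480x640 bool, what is visible of it) and "at" ([column, row] in pixels, amid what is visible of it).
- landmark_of(target, picture): "at" ([column, row] in pixels: a listed point, or the origin of a listed thing).
The state is a dict: "clock": time; "q": joint angles; "dq": joint speeds; "tau": joint torques, N m; "ee_pos": TCP position; "eef_rot": TCP orientation; "contact_force": force on the tool from outside, world axes, zero at the start; "moment": the same for the moment, N m; "gripper_width": finger opening in mm; "finger_force": force on a finger pad.
Only numpy, scipy, OpenCV 4.12 (cv2) and the standard library are available. Lean on these libraries where they do the work, as an engineer would, in place of code of your own. Each camera call takes 0.05 s, during which the arm holds its last target. There are 200 camera calls.

TASK

Load the bench dispenser: take the larger of the two reels from the stock rack, lower it (do not let it drop) into the roller cradle between the dispenser's two side plates, and let go of it. Then take the spindle from its wooden rest and slide it through one side plate, through the reel and out through the other side plate, fully home with its collar against the plate it entered by. Leave the small reel, the jar, the hammer and the shoe last where they are, and let go of everything at the end.

Things in the scene. Friction and masses are not known exactly. Their poses are not given: they have to be found in the camera images.
- stand: Tape dispenser, grey steel, fixed: base 140 x 170 x 10 mm, two upright side plates 80 mm wide (x), 10 mm thick, tops 98 mm above the bench. Origin: centre of its underside; z up; y along the bearing axis, to the left plate. Plates' outer faces at y = +-69 mm, inner at +-59. Each has a 20 mm round bearing hole at x = 0, z = 72 mm. A 10 mm bar joins them at x = -47, z = 40 mm.
- bearing_left (a point): Centre of the left (+y) bearing hole on the plate's outer face, 72 mm above the bench; axes as the dispenser's. Between the plates lie two free-turning cradle rollers, 16 mm diameter, along y at x = +-32 mm, axis height 20 mm: the larger reel, resting on both, has its centre at x = 0, 71 mm above the bench, in line with the bearings.
- bearing_right (a point): Centre of the right (-y of the dispenser) bearing hole, on the plate's outer face, 72 mm above the bench. Axes as the dispenser's.
- rack: Low plywood stock rack, 104 x 250 mm, 34 mm high, fixed, holding the two reels upright on two 12 mm rails along its y axis at x = +-32 mm. Origin: centre of its underside; z up. The reels stand about 116 mm apart along its y axis, in either order, their axes parallel to its y axis.
- reel_centre (a point): Centre of the larger reel: plywood flanges 104 mm diameter, 44 mm wide overall, wound solid with grey tape, black hub with a 26 mm through bore; about 0.35 kg, loose. This point's y axis is the reel's axis; either way round is the same. In the rack the centre is 67 mm above the bench. Its flat sides, at y = +-22 mm, can be gripped across from above; it may turn about its axis.
- small_reel_centre (a point): Centre of the smaller reel, which stays in the rack: as the larger one but 76 mm diameter, 44 mm wide, centre 48 mm above the bench. Its y axis is its axis. Loose.
- rest: Wooden rest, fixed, base 64 x 150 x 10 mm, with two V-notched posts (12 mm thick, at y = +-50 mm, tops 43 mm above the bench) in which the spindle's shaft lies. Origin: centre of its underside; z up; y along the lying spindle, towards its handle.
- spindle_grip (a point): Middle of the spindle's handle on its axis: black cylinder, 24 mm diameter, 38 mm long, free all round in the rest, 40 mm above the bench. Its y axis is the spindle's axis, from nose to handle; x and z may be turned about it. Spindle: 200 mm long, 0.3 kg, loose; steel shaft 16 mm diameter, 156 mm long; steel collar 32 mm diameter, 6 mm thick; handle.
- spindle_collar (a point): Centre of the collar's face on the shaft side, 25 mm from the middle of the handle: the face that ends against the side plate. Axes as spindle_grip.
- spindle_nose (a point): Tip of the spindle's nose, 181 mm from the middle of the handle; the last 14 mm taper from 16 mm to 6 mm diameter. Axes as spindle_grip. With the collar home the nose stands 18 mm out of the far plate.
- dye_jar_centre (a point): Middle of a white plastic jar of edge dye, 72 mm diameter, 75 mm high, standing on the bench.
- hammer_grip (a point): Point on the handle of a 240 mm hammer lying on the bench.
- shoe_last: Wooden shoe last, 250 mm long, 90 mm wide, 112 mm high at the heel, standing on its sole. Origin under its middle, on the bench; x towards the toe.
Mind the look-alikes: they are no part of the job. Leave any yellow look-alike of the part that bears reel_centre alone.

How it is judged:
By the outcome, as a careful person would: the job done as asked, in the order asked, and still so for the second after the job is handed in, with the robot touching nothing.
It also fails if it takes over 67 s, if anything falls off the work surface, if the arm or the gripper's body presses on something with over 40 N, if the wrist force passes 120 N, or if a joint passes its speed limit or range.

## Working session

There is one attempt and no reset: what is moved stays moved. The work goes in short steps, Python scripts to look and compute and a tool call to move; the robot and the scene stay as the last step left them, time stands still between calls to the robot, and variables do not carry over. Pictures are saved under pics/ and viewed, at most 10 in all, crops included, and the job is handed in when it is done.

Besides the shell and the picture viewer there is one more tool, called after "Call:" by a JSON object that holds its "fn" and its "kwargs", one argument or row to a line. arm_command: Moves the arm, as the interface text tells. Its arguments: {"type":"object","properties":{"motion":{"type":"array"},"grip_force":{"type":"number"}},"required":["motion"]}

```bash
mkdir -p pics; ls; cat > h.py <<'E'
import numpy as np, cv2
from rig import readout, capture, robot, search_frame, cut_out, landmark_of
from scipy.spatial.transform import Rotation as R
def save(c,n): cv2.imwrite('pics/'+n+'.png',c['image'][:,:,::-1])
def ray(c,p):
    K=np.array(c['K']); d=np.linalg.inv(K)@[p[0],p[1],1]; d=np.array([d[0],-d[1],-d[2]])
    return np.array(c['origin']),R.from_quat(c['orientation']).apply(d)
def at_z(c,p,z):
    o,d=ray(c,p); return o+d*(z-o[2])/d[2]
def proj(c,P):
    v=R.from_quat(c['orientation']).inv().apply(np.array(P)-c['origin']); v=np.array([v[0],-v[1],-v[2]]); u=np.array(c['K'])@v
    return u[:2]/u[2]
def tri(rs):
    A=0;b=0
    for o,d in rs:
        d=d/np.linalg.norm(d);M=np.eye(3)-np.outer(d,d);A=A+M;b=b+M@o
    return np.linalg.solve(A,b)
E
python3 - <<'E'
from h import *
Z=dict(stand=0,bearing_left=72,bearing_right=72,rack=0,reel_centre=67,small_reel_centre=48,rest=0,spindle_grip=40,spindle_collar=40,spindle_nose=40,dye_jar_centre=37,hammer_grip=10,shoe_last=0)
print(robot.tips_ahead, readout.read_state())
for cn in ['scene','side','wrist']:
    c=capture(cn); save(c,cn); print(cn,np.round(c['origin']),[k for k in c], c['K'])
    for n,z in Z.items():
        print(n,[(np.round(l['at']).tolist(),round(l['conf'],2),np.round(at_z(c,l['at'],z)[:2]).tolist()) for l in landmark_of(n,c)[:2]])
E
```

```text
pics
8.0 {'clock': 0.0, 'q': array([-1.34894854,  0.38421915,  0.01632868,  1.371182  , -0.00631927,
        1.38818429, -0.04648223]), 'dq': array([-1.16884927e-03, -7.72207947e-04, -3.56052423e-04, -3.88354055e-04,
        1.33272239e-03, -1.60416005e-03,  2.03747128e-05]), 'tau': array([ 1.81680807e-04, -6.27608871e+01,  8.44616611e-01, -3.71814966e+01,
        1.66093331e-02,  1.47289684e-02, -5.21080847e-05]), 'ee_pos': array([175.36726671, 599.37760624, 238.27771469]), 'eef_rot': array([ 1.41834005e-01,  9.89889978e-01, -9.62640804e-04, -1.38558675e-04]), 'contact_force': array([-0.46628458,  0.45274057,  0.1456961 ]), 'moment': array([-0.04808375, -0.00955822, -0.00905285]), 'finger_force': 0.0, 'gripper_width': 85.4089892760841}
scene [1116. -462. 1046.] ['image', 'K', 'origin', 'orientation', 'shot'] [[509.18519101   0.         332.53699156]
 [  0.         509.18519101 235.84112253]
 [  0.           0.           1.        ]]
stand [([306.0, 272.0], 0.74, [592.0, -34.0])]
bearing_left [([322.0, 237.0], 0.77, [583.0, 33.0]), ([253.0, 378.0], 0.72, [736.0, -307.0])]
bearing_rig
[... 1472 characters left out ...]
, 245.0], 0.76, [455.0, 156.0]), ([252.0, 188.0], 0.27, [586.0, 394.0])]
dye_jar_centre [([394.0, 239.0], 0.85, [773.0, -31.0]), ([416.0, 398.0], 0.45, [508.0, -399.0])]
hammer_grip [([457.0, 324.0], 0.72, [715.0, -303.0])]
shoe_last [([254.0, 189.0], 0.74, [614.0, 450.0])]
wrist [112. 618. 374.] ['image', 'K', 'origin', 'orientation', 'shot'] [[333.34038632   0.         320.41638405]
 [  0.         333.34038632 248.18324312]
 [  0.           0.           1.        ]]
stand []
bearing_left []
bearing_right []
rack []
reel_centre []
small_reel_centre []
rest [([129.0, 467.0], 0.72, [443.0, 239.0])]
spindle_grip []
spindle_collar []
spindle_nose []
dye_jar_centre []
hammer_grip []
shoe_last []
```

View pics/scene.png

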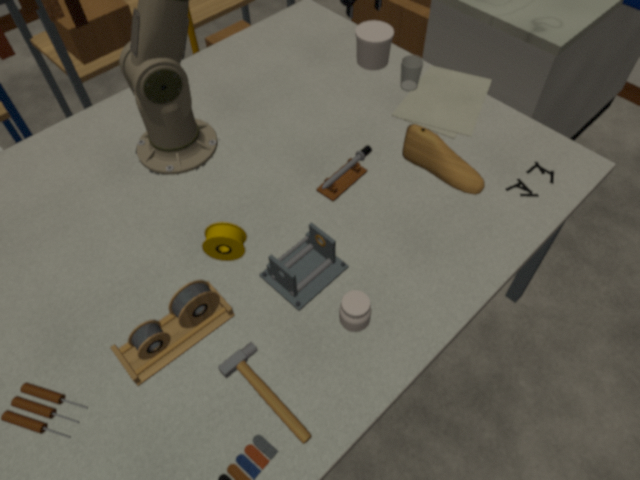

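View pics/side.png

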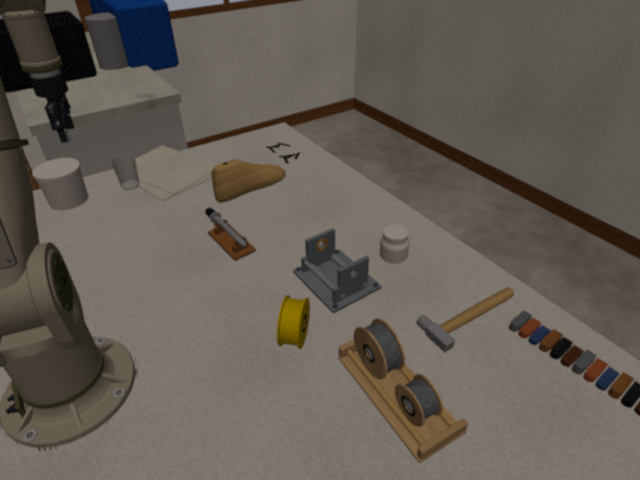

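The scene view shows the yellow look-alike at (225,241), the larger rack reel at (195,304), the small reel at (150,340), the dispenser at (306,270), and the spindle handle at (366,151) with its nose at (322,188). In the side view the nose points towards the dispenser. I'll look at the spindle and dispenser with the wrist camera on the way to the rack.

Call:
{"fn": "arm_command", "kwargs": {
  "motion": [4.1,-4.6,0,0,0,4.1,-4.6,0,0,0,4.1,-4.6,0,0,0,4.1,-4.6,0,0,0,4.1,-4.6,0,0,0,4.1,-4.6,0,0,0,4.1,-4.6,0,0,0,4.1,-4.6,0,0,0,0,0,0,0,0,0,0,0,0,0]
}}

```text
clock: 3.35
ee_pos: [503.3, 232.1, 239.2]
eef_rot: [0.142, 0.99, 0.0, -0.0]
contact_force: [0.0, 0.6, -0.0]
gripper_width: 85.7
finger_force: 0.0
```

```bash
cat > look.py <<'E'
from h import *
import sys
Z=dict(bearing_left=72,bearing_right=72,stand=0,rack=0,reel_centre=67,small_reel_centre=48,rest=0,spindle_grip=40,spindle_collar=40,spindle_nose=40)
def look(names,name,cam='wrist',sv=1):
    c=capture(cam); 
    if sv: save(c,name)
    for n in names:
        print(n,[(np.round(l['at'],1).tolist(),round(l['conf'],2),np.round(at_z(c,l['at'],Z[n])[:2],1).tolist()) for l in landmark_of(n,c)[:2]])
    s=readout.read_state(); print(s['clock'],np.round(s['ee_pos'],1),np.round(s['eef_rot'],4),np.round(s['q'],2))
    return c
if __name__=='__main__': look(sys.argv[2:],sys.argv[1])
E
python3 look.py w1 rest spindle_grip spindle_collar spindle_nose
```

```text
rest [([312.2, 163.0], 0.65, [443.3, 240.2])]
spindle_grip [([410.7, 122.6], 0.84, [433.7, 341.0])]
spindle_collar [([383.8, 134.1], 0.7, [436.6, 314.3])]
spindle_nose [([237.7, 193.1], 0.74, [449.9, 161.9])]
3.6 [502.8 233.2 239.3] [ 1.407e-01  9.901e-01  2.000e-04 -1.000e-04] [-0.75  0.23  0.31  1.58 -0.07  1.34  0.86]
```

Call:
{"fn": "arm_command", "kwargs": {
  "motion": [1.9,-5.8,0,0,0,1.9,-5.8,0,0,0,1.9,-5.8,0,0,0,1.9,-5.8,0,0,0,1.9,-5.8,0,0,0,0,0,0,0,0,0,0,0,0,0]
}}

```text
clock: 4.47
ee_pos: [598.6, -57.3, 239.1]
eef_rot: [0.142, 0.99, 0.0, -0.0]
contact_force: [0.5, 0.2, 0.4]
gripper_width: 85.4
finger_force: 0.0
```

```bash
python3 look.py w2 stand bearing_left bearing_right
```

```text
stand [([338.1, 206.3], 0.75, [591.9, -34.7])]
bearing_left [([411.6, 191.6], 0.86, [586.7, 31.3])]
bearing_right [([266.8, 238.4], 0.83, [591.2, -107.3])]
4.675 [598.6 -56.1 239.3] [ 1.403e-01  9.901e-01  4.000e-04 -1.000e-04] [-0.33  0.35  0.49  1.46 -0.17  1.37  1.46]
```

Call:
{"fn": "arm_command", "kwargs": {
  "motion": [-0.3,-5.8,0,2,0,-0.3,-5.8,0,2,0,-0.3,-5.8,0,2,0,-0.3,-5.8,0,2,0,-0.3,-5.8,0,1,0,-0.2,-5.8,0,0,0,0,0,0,0,0,0,0,0,0,0]
}}

```text
clock: 5.68
ee_pos: [582.1, -405.2, 238.9]
eef_rot: [0.063, 0.998, 0.0, -0.0]
contact_force: [0.4, 0.2, -0.2]
gripper_width: 85.4
finger_force: 0.0
```

```bash
python3 look.py w3 rack reel_centre small_reel_centre
```

```text
rack [([359.9, 142.9], 0.62, [507.5, -353.2])]
reel_centre []
small_reel_centre [([311.5, 145.7], 0.76, [505.4, -404.0])]
5.875 [ 582.8 -404.1  239.7] [6.220e-02 9.981e-01 3.000e-04 4.000e-04] [ 0.26  0.62  0.54  1.1  -0.31  1.49  2.19]
```

Call:
{"fn": "arm_command", "kwargs": {
  "motion": [0,5.8,1,0,0,0,5.8,1,0,0,0,0,0,0,0,0,0,0,0,0]
}}

```text
clock: 6.38
ee_pos: [581.9, -289.1, 259.9]
eef_rot: [0.063, 0.998, -0.0, 0.0]
contact_force: [-0.2, -0.8, -0.1]
gripper_width: 85.5
finger_force: 0.0
```

```bash
python3 - <<'E'
from look import *
c=look(['rack','reel_centre','small_reel_centre'],'w4')
for n in ['reel_centre','rack']:
  for m in cut_out(n,c)[:2]:
    ys,xs=np.nonzero(m['mask']); print(n,m['conf'],m['at'],xs.min(),xs.max(),ys.min(),ys.max())
    print([np.round(at_z(c,p,119)[:2]).tolist() for p in cv2.boxPoints(cv2.minAreaRect(np.c_[xs,ys].astype(np.float32)))])
E
```

```text
rack [([258.0, 156.5], 0.73, [507.0, -351.8])]
reel_centre [([465.3, 19.9], 0.84, [419.5, -143.5])]
small_reel_centre [([198.1, 160.8], 0.68, [504.7, -403.8])]
6.575 [ 581.  -291.5  259. ] [ 6.480e-02  9.979e-01 -3.000e-04 -3.000e-04] [ 0.05  0.47  0.55  1.28 -0.24  1.46  2.02]
reel_centre 0.97 [312.4, 148.8] 256 365 119 180
[[487.0, -328.0], [491.0, -244.0], [534.0, -245.0], [530.0, -333.0]]
reel_centre 0.96 [472.5, 28.8] 407 538 0 82
[[417.0, -206.0], [429.0, -114.0], [483.0, -111.0], [470.0, -209.0]]
rack 0.74 [244.0, 156.8] 125 372 96 212
[[465.0, -427.0], [476.0, -239.0], [552.0, -239.0], [542.0, -443.0]]
rack 0.6 [195.4, 158.3] 153 237 135 187
[[486.0, -411.0], [487.0, -348.0], [526.0, -350.0], [525.0, -416.0]]
```

View pics/w4.png

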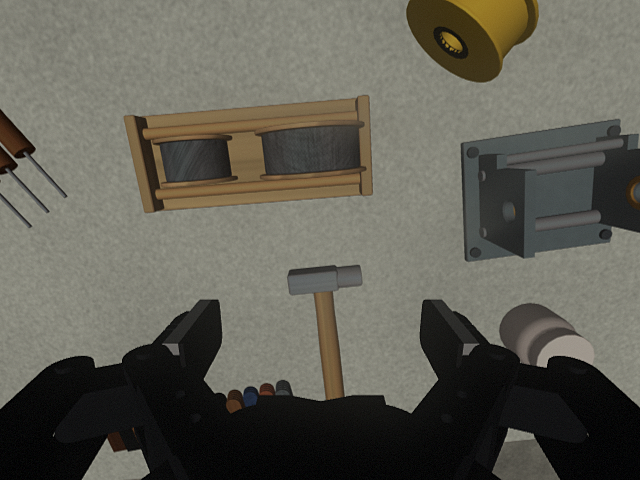

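The wrist view shows the rack with the small reel at (197,158) and the larger at (312,150), with the dispenser at the right. The direction of the reel axes isn't clear from this view, so I'll zoom in.

```bash
python3 - <<'E'
import cv2,numpy as np
a=cv2.imread('pics/w4.png')[85:225,110:385]; b=cv2.imread('pics/scene.png')[270:390,100:250]; s=cv2.imread('pics/side.png')[305:455,330:480]
r=lambda i,w,h:cv2.resize(i,(w,h),interpolation=cv2.INTER_CUBIC)
cv2.imwrite('pics/z.png',np.clip(np.vstack([r(a,590,300),np.hstack([r(b,295,236),r(s,295,236)])])*1.5,0,255).astype(np.uint8))
E
```

```text
(no output)
```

View pics/z.png

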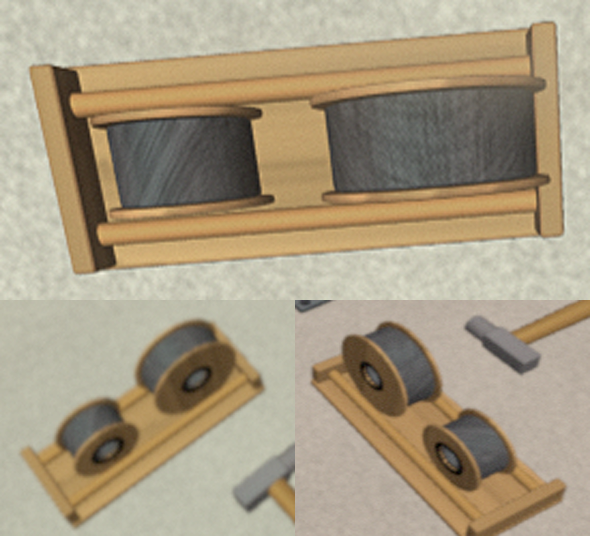

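The zoom shows both reels with axes across the rack (rack x, world ±x), not along its y axis as the list says. The larger reel will therefore need about a 90° turn. Next I'll measure its pose.

```bash
python3 - <<'E'
from h import *
c=capture('wrist'); print(np.round(c['origin']),np.round(R.from_quat(c['orientation']).as_matrix(),2).tolist())
m=[m for m in cut_out('reel_centre',c) if m['at'][0]<400][0]['mask'].astype(np.uint8)
cn=max(cv2.findContours(m,0,2)[0],key=cv2.contourArea)
r=cv2.minAreaRect(cn); b=cv2.boxPoints(r); print(r,b.tolist())
for z in (67,90,114): print(z,np.round(at_z(c,r[0],z)[:2],1),[np.round(at_z(c,p,z)[:2],1).tolist() for p in b])
# rack corners from w4 picture (px): top face z=34
for p in [(125,116),(370,96),(372,193),(150,212)]: print(np.round(at_z(c,p,34)[:2],1))
E
```

```text
[ 516. -283.  394.] [[0.13, -0.96, -0.26], [0.99, 0.12, 0.03], [-0.0, -0.26, 0.96]]
((313.97467041015625, 150.7820281982422), (57.54252243041992, 109.30999755859375), 83.36748504638672) [[256.3623352050781, 128.51602172851562], [364.9407653808594, 115.890625], [371.5870056152344, 173.04803466796875], [263.0085754394531, 185.67343139648438]]
67 [ 509.  -288.4] [[482.4, -338.7], [484.6, -237.9], [536.4, -236.4], [534.7, -341.7]]
90 [ 509.4 -288. ] [[484.8, -334.7], [486.8, -241.1], [534.9, -239.7], [533.4, -337.5]]
114 [ 509.9 -287.6] [[487.2, -330.7], [489.0, -244.4], [533.4, -243.1], [531.9, -333.2]]
[ 450.1 -473.8]
[ 463.7 -226.6]
[ 559.4 -233.2]
[ 548.6 -474.4]
```

Call:
{"fn": "arm_command", "kwargs": {
  "motion": [-0.9,0,-1,-10.6,0,-0.9,0,-1,-10.6,0,-0.9,0,-1,-10.6,0,-0.9,0,-1,-10.6,0,-0.9,0,-1,-10.6,0,-0.9,0,-1,-10.6,0,-0.9,0,-1,-10.6,0,-0.9,0.1,-1,-10.6,0,0,0,0,-0.5,0,0,0,0,0,0]
}}

```text
clock: 8.02
ee_pos: [510.1, -289.3, 179.7]
eef_rot: [0.722, 0.692, 0.0, 0.0]
contact_force: [-0.6, -1.3, 0.3]
gripper_width: 85.4
finger_force: 0.0
```

```bash
python3 - <<'E'
from look import *
c=look(['rack','reel_centre','small_reel_centre'],'w5')
for m in cut_out('reel_centre',c)[:2]:
    cn=max(cv2.findContours(m['mask'].astype(np.uint8),0,2)[0],key=cv2.contourArea)
    r=cv2.minAreaRect(cn); print(m['conf'],r)
    for z in (67,90,114): print(z,np.round(at_z(c,r[0],z)[:2],1),[np.round(at_z(c,p,z)[:2],1).tolist() for p in cv2.boxPoints(r)])
E
```

```text
rack [([319.8, 288.4], 0.67, [507.5, -351.2])]
reel_centre [([174.4, 32.2], 0.98, [421.4, -140.3])]
small_reel_centre [([319.4, 361.0], 0.63, [505.0, -402.8]), ([322.8, 291.6], 0.3, [510.9, -334.7])]
8.225 [ 510.  -289.4  179.7] [7.224e-01 6.914e-01 1.000e-04 3.000e-04] [-0.17  0.43  0.85  1.6  -0.34  1.26  0.69]
0.6 ((318.9999694824219, 243.99996948242188), (69.99998474121094, 133.99996948242188), -0.0)
67 [ 509.7 -287.3] [[478.9, -342.3], [486.4, -235.9], [537.3, -238.1], [535.7, -344.7]]
90 [ 510.  -281.3] [[482.1, -331.2], [488.9, -234.7], [535.1, -236.6], [533.6, -333.4]]
114 [ 510.4 -275.1] [[485.4, -319.7], [491.5, -233.4], [532.8, -235.2], [531.5, -321.6]]
0.56 ((166.0, 57.0), (114.0, 164.0), 90.0)
67 [ 413.5 -154.5] [[366.5, -119.9], [471.3, -124.3], [464.5, -192.1], [350.9, -187.4]]
90 [ 422.8 -160.9] [[380.1, -129.4], [475.2, -133.4], [469.0, -195.0], [365.9, -190.7]]
114 [ 432.4 -167.5] [[394.3, -139.4], [479.2, -143.0], [473.8, -198.0], [381.7, -194.1]]
```

View pics/w5.png

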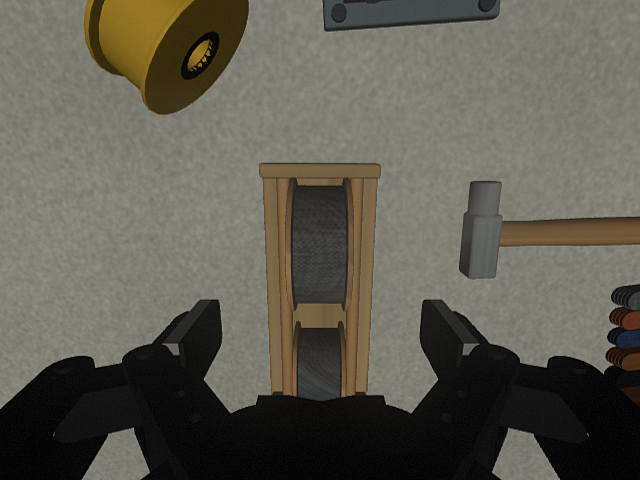

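The reel, at (320,244), is centred between the fingers and its axis lies along the closing line. Now I'll go down and grip.

Call:
{"fn": "arm_command", "kwargs": {
  "motion": [0,0.1,-4,0,0,0,0,-4,0,0,0,0,-1.6,0,0,0,0,0,0,0,0,0,0,0,1,0,0,0,0,1,0,0,0,0,1,0,0,0,0,1,0,0,0,0,1,0,0,0,0,1],
  "grip_force": 60
}}

```text
clock: 9.52
ee_pos: [510.2, -288.6, 84.7]
eef_rot: [0.723, 0.691, 0.001, 0.001]
contact_force: [-1.4, 1.0, 6.9]
gripper_width: 43.3
finger_force: 60.3
```

Call:
{"fn": "arm_command", "kwargs": {
  "motion": [0,0,2,0,1,0,0,5,0,1,0,0,5,0,1,0.8,2.5,0,10,1,0.8,2.5,0,10,1,0.8,2.5,0,10,1,0.8,2.5,0,10,1,0.8,2.5,0,10,1,0.8,2.5,0,10,1,0.8,2.5,0,10,1]
}}

```text
clock: 10.78
ee_pos: [565.6, -112.7, 204.5]
eef_rot: [0.194, 0.981, -0.0, 0.0]
contact_force: [0.5, 0.1, -1.6]
gripper_width: 43.7
finger_force: 62.0
```

Call:
{"fn": "arm_command", "kwargs": {
  "motion": [0.8,2.5,0,10,1,0.8,2.5,0,10,1,0.7,2.6,0,4.5,1,0,0,0,0,1,0,0,0,0,1]
}}

```text
clock: 11.4
ee_pos: [588.4, -37.7, 203.6]
eef_rot: [-0.015, 1.0, -0.0, -0.0]
contact_force: [0.1, -0.8, -3.2]
gripper_width: 43.0
finger_force: 62.1
```

```bash
python3 - <<'E'
from look import *
c=look(['bearing_left','bearing_right'],'w6')
c=capture('side'); save(c,'s6')
for cc in (c,capture('scene')):
  for n in ['bearing_left','bearing_right','stand']: print(n,[(np.round(l['at']).tolist(),round(l['conf'],2),np.round(at_z(cc,l['at'],Z[n])[:2],1).tolist()) for l in landmark_of(n,cc)[:2]])
  print([(np.round(l['at']).tolist(),round(l['conf'],2)) for l in landmark_of('reel_centre',cc)], proj(cc,[589,-38,187]))
E
```

```text
bearing_left [([404.3, 241.6], 0.88, [587.4, 30.9])]
bearing_right [([235.3, 239.6], 0.94, [590.0, -108.3])]
11.55 [588.4 -38.4 203.5] [-1.510e-02  9.999e-01 -3.000e-04 -0.000e+00] [-0.36  0.34  0.47  1.55 -0.16  1.29  1.74]
bearing_left [([322.0, 240.0], 0.84, [595.6, 31.1])]
bearing_right [([354.0, 272.0], 0.62, [592.0, -103.7])]
stand [([334.0, 279.0], 0.75, [585.5, -33.8])]
[([335.0, 216.0], 0.82), ([291.0, 323.0], 0.82), ([320.0, 241.0], 0.61), ([457.0, 323.0], 0.43)] [336.50170738 215.38580353]
bearing_left [([322.0, 236.0], 0.68, [581.3, 33.9])]
bearing_right [([281.0, 271.0], 0.9, [586.1, -102.8]), ([298.0, 224.0], 0.68, [513.2, 18.9])]
stand [([303.0, 275.0], 0.87, [593.7, -46.1])]
[([300.0, 227.0], 0.98), ([226.0, 238.0], 0.67), ([325.0, 187.0], 0.63)] [299.81393414 224.94879025]
```

View pics/w6.png

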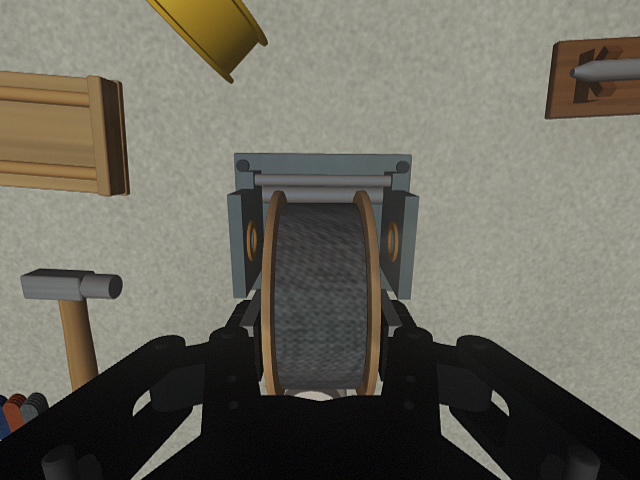

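The reel, at (320,290), hangs centred between the plates and in line with the bearings. Now I'll lower it.

Call:
{"fn": "arm_command", "kwargs": {
  "motion": [0,0,-4,0,1,0,0,-4,0,1,0,0,-2,0,1,0,0,0,0,1,0,0,0,0,1]
}}

```text
clock: 12.68
ee_pos: [589.2, -37.3, 104.4]
eef_rot: [-0.016, 1.0, -0.0, 0.001]
contact_force: [-0.7, -0.8, -2.6]
gripper_width: 43.1
finger_force: 62.0
```

Call:
{"fn": "arm_command", "kwargs": {
  "motion": [0,0,-0.2,0,1,0,0,-0.2,0,1,0,0,-0.2,0,1,0,0,0,0,1]
}}

```text
clock: 13.18
ee_pos: [588.4, -37.2, 97.1]
eef_rot: [-0.016, 1.0, -0.0, -0.0]
contact_force: [-0.1, -0.4, -2.5]
gripper_width: 43.2
finger_force: 62.0
```

```bash
python3 -c "
from h import *
for i in range(3):
  capture('wrist'); s=readout.read_state(); print(s['ee_pos'],s['contact_force'],s['moment'])"
```

```text
[588.48123188 -37.14933073  97.21623162] [-0.38589701 -0.93754445 -2.21390582] [-0.01150917 -0.03459808 -0.03647975]
[588.56242077 -37.18947961  97.2820812 ] [-0.38205068 -1.27169166 -2.94061287] [-0.02101045 -0.03090839  0.05440696]
[588.5602198  -37.17246496  97.30265048] [-0.2526766   0.16981406 -2.26924107] [ 0.02947302 -0.04445553 -0.04503898]
```

Call:
{"fn": "arm_command", "kwargs": {
  "motion": [0,0,-0.2,0,1,0,0,0,0,1]
}}

```text
clock: 13.58
ee_pos: [588.7, -37.2, 95.8]
eef_rot: [-0.016, 1.0, 0.0, 0.0]
contact_force: [-1.1, 0.1, 3.3]
gripper_width: 43.3
finger_force: 62.6
```

Call:
{"fn": "arm_command", "kwargs": {
  "motion": [0,0,-0.2,0,1,0,0,0,0,1]
}}

```text
clock: 13.82
ee_pos: [588.9, -37.3, 95.5]
eef_rot: [-0.016, 1.0, 0.0, 0.001]
contact_force: [-8.6, 1.1, 17.9]
gripper_width: 43.4
finger_force: 64.6
```

Call:
{"fn": "arm_command", "kwargs": {
  "motion": [0,0,-0.1,0,1,0,0,0,0,1]
}}

```text
clock: 14.08
ee_pos: [589.0, -37.3, 95.4]
eef_rot: [-0.016, 1.0, 0.001, 0.001]
contact_force: [-12.1, 0.2, 25.8]
gripper_width: 43.3
finger_force: 65.5
```

Call:
{"fn": "arm_command", "kwargs": {
  "motion": [-0.1,0,0.1,0,1,0,0,0,0,1]
}}

```text
clock: 14.32
ee_pos: [588.7, -37.3, 95.6]
eef_rot: [-0.016, 1.0, 0.0, 0.002]
contact_force: [-4.2, 0.5, 14.7]
gripper_width: 43.3
finger_force: 63.9
```

Call:
{"fn": "arm_command", "kwargs": {
  "motion": [0,0,0,0,0.44,0,0,0,0,0.35,0,0,0,0,0.3,0,0,0,0,0.3]
}}

```text
clock: 14.82
ee_pos: [587.5, -37.2, 93.1]
eef_rot: [-0.016, 1.0, -0.0, -0.0]
contact_force: [0.7, -0.6, 0.3]
gripper_width: 59.6
finger_force: 0.0
```

Call:
{"fn": "arm_command", "kwargs": {
  "motion": [0,0,2,0,0.3,0,0,5,0,0.3,0,0,5,0,0,-1,0,3,0,0,0,0,0,0,0,0,0,0,0,0]
}}

```text
clock: 15.58
ee_pos: [577.3, -37.0, 242.5]
eef_rot: [-0.017, 1.0, 0.0, -0.0]
contact_force: [-0.5, -0.3, -0.6]
gripper_width: 85.3
finger_force: 0.0
```

```bash
python3 - <<'E'
from look import *
c=look(['bearing_left','bearing_right'],'w7')
for cn in ('wrist','side','scene'):
  c=capture(cn); save(c,cn+'8')
  for n in ['reel_centre','bearing_left','bearing_right']: print(cn,n,[(np.round(l['at']).tolist(),round(l['conf'],2),np.round(at_z(c,l['at'],71)[:2],1).tolist()) for l in landmark_of(n,c)[:3]])
a=cv2.imread('pics/side8.png')[190:330,260:420];b=cv2.imread('pics/scene8.png')[200:320,235:375]
cv2.imwrite('pics/z8.png',np.hstack([cv2.resize(i,(395,345),interpolation=2) for i in (a,b)]))
E
```

```text
bearing_left [([393.1, 242.9], 0.82, [587.1, 31.7]), ([98.6, 327.9], 0.17, [685.9, -259.4])]
bearing_right [([248.0, 239.7], 0.56, [588.5, -105.4])]
15.725 [577.  -37.  241.9] [-1.650e-02  9.999e-01 -1.000e-04 -1.200e-03] [-0.37  0.3   0.48  1.52 -0.14  1.36  1.73]
wrist reel_centre [([215.0, 42.0], 0.65, [422.9, -128.7])]
wrist bearing_left [([392.0, 243.0], 0.56, [587.1, 31.2])]
wrist bearing_right [([245.0, 242.0], 0.64, [590.0, -108.8])]
side reel_centre [([296.0, 321.0], 0.92, [411.8, -154.2]), ([335.0, 257.0], 0.69, [586.7, -37.4])]
side bearing_left [([319.0, 239.0], 0.58, [591.9, 40.0])]
side bearing_right [([355.0, 272.0], 0.93, [594.7, -103.1])]
scene reel_centre [([303.0, 256.0], 0.8, [589.5, -37.0]), ([228.0, 240.0], 0.66, [429.7, -133.3])]
scene bearing_left [([320.0, 237.0], 0.83, [577.8, 28.6])]
scene bearing_right [([283.0, 273.0], 0.66, [593.1, -101.8])]
```

View pics/z8.png

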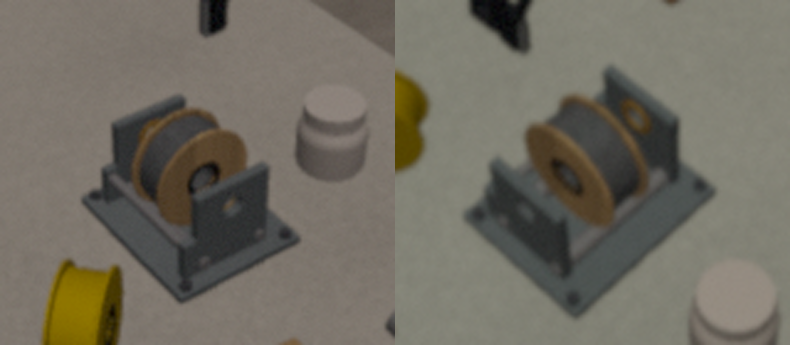

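The reel sits in the cradle between the plates with its bore in line with the holes, at about (303,256) in the scene image. Next is the spindle.

Call:
{"fn": "arm_command", "kwargs": {
  "motion": [-1.6,4.2,-0.4,-9.6,0,-1.6,4.2,-0.4,-9.6,0,-1.6,4.2,-0.4,-9.6,0,-1.6,4.2,-0.4,-9.6,0,-1.6,4.2,-0.4,-9.6,0,-1.6,4.2,-0.4,-9.6,0,-1.6,4.2,-0.4,-9.6,0,-1.6,4.2,-0.4,-9.6,0,-1.5,4.2,-0.4,-9.8,0,0,0,0,0,0]
}}

```text
clock: 17.58
ee_pos: [431.7, 345.0, 206.5]
eef_rot: [0.672, 0.741, -0.0, -0.001]
contact_force: [0.8, -1.0, 0.3]
gripper_width: 85.3
finger_force: 0.0
```

```bash
python3 - <<'E'
from look import *
c=look(['rest','spindle_grip','spindle_collar','spindle_nose'],'w9')
for m in cut_out('spindle_grip',c)[:1]:
    ys,xs=np.nonzero(m['mask']); l=cv2.fitLine(np.c_[xs,ys].astype(np.float32),1,0,.01,.01).ravel()
    r=cv2.minAreaRect(np.c_[xs,ys].astype(np.float32)); print(m['conf'],ys.min(),ys.max(),r,l)
    p=[at_z(c,l[2:]+t*l[:2],40)[:2] for t in (-80,80)]; print(p)
E
```

```text
rest [([321.3, 314.6], 0.78, [443.0, 241.3])]
spindle_grip [([322.1, 235.6], 0.92, [433.9, 341.3])]
spindle_collar [([322.3, 262.8], 0.77, [436.7, 314.9])]
spindle_nose [([322.1, 399.4], 0.63, [451.5, 162.2])]
17.825 [435.4 339.5 207.6] [6.742e-01 7.385e-01 2.000e-04 2.000e-04] [-1.05  0.25  0.4   1.64 -0.1   1.27 -0.54]
0.94 215 400 ((324.0, 307.5), (185.0, 34.0), 90.0) [ 1.9615540e-02 -9.9980760e-01  3.2234973e+02  3.0073251e+02]
[array([447.87977282, 185.2177001 ]), array([434.21210866, 355.33041543])]
```

View pics/w9.png

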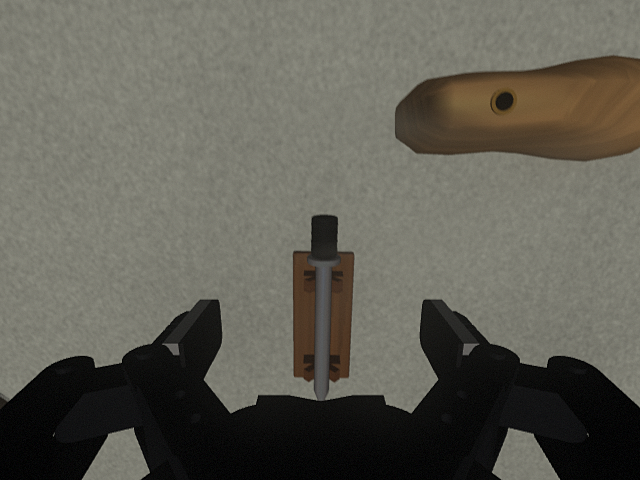

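The spindle lies along the hand's x axis in the view, with its handle at (324,236) and nose at (321,399), so the yaw matches. Now I'll go down and grip.

Call:
{"fn": "arm_command", "kwargs": {
  "motion": [-0.1,0.2,-5,0,0,0,0,-5,0,0,0,0,-5,0,0,0,0,-2.7,0,0,0,0,0,0,0,0,0,0,0,1,0,0,0,0,1,0,0,0,0,1,0,0,0,0,1,0,0,0,0,1],
  "grip_force": 110
}}

```text
clock: 19.12
ee_pos: [434.2, 343.3, 31.1]
eef_rot: [0.674, 0.739, 0.001, 0.0]
contact_force: [0.8, 0.8, 5.3]
gripper_width: 21.1
finger_force: 107.5
```

Call:
{"fn": "arm_command", "kwargs": {
  "motion": [0,0,0,0,1,0,0,0,0,1,0,0,0,0,1,0,0,0,0,1]
}}

```text
clock: 19.62
ee_pos: [434.1, 343.4, 30.8]
eef_rot: [0.674, 0.739, 0.001, 0.0]
contact_force: [1.6, 1.5, 5.2]
gripper_width: 20.9
finger_force: 107.5
```

Call:
{"fn": "arm_command", "kwargs": {
  "motion": [0,0,2,0,1,0,0,3,0,1,0,0,3,0,1,3.7,-2.5,0,-1,1,3.7,-2.5,0,-1,1,3.7,-2.5,0,-1,1,3.7,-2.4,0,-0.8,1,0,0,-2.4,0,1,0,0,-2.4,0,1,0,0,0,0,1]
}}

```text
clock: 20.88
ee_pos: [578.9, 242.9, 59.0]
eef_rot: [0.698, 0.716, -0.003, -0.001]
contact_force: [0.8, -0.1, -2.6]
gripper_width: 21.0
finger_force: 108.2
```

```bash
cat > nose.py <<'E'
from look import *
s=readout.read_state(); print(s['clock'],np.round(s['ee_pos'],1),np.round(s['eef_rot'],4),np.round(s['contact_force'],1),s['gripper_width'])
P={}
for cn in ('side','scene','wrist'):
  c=capture(cn); save(c,cn+sys.argv[1])
  for n in ['spindle_nose','spindle_collar','spindle_grip','bearing_left']:
    l=landmark_of(n,c)[:1]
    if l: print(cn,n,np.round(l[0]['at'],1),round(l[0]['conf'],2),np.round(at_z(c,l[0]['at'],72)[:2],1)); P.setdefault(n,[]).append(ray(c,l[0]['at']))
for n in P:
  if len(P[n])>1: print(n,np.round(tri(P[n]),1))
E
python3 nose.py 10
```

```text
20.875 [578.9 242.9  59. ] [ 0.6979  0.7162 -0.0033 -0.0013] [ 0.8 -0.1 -2.6] 21.026494648214086
side spindle_nose [314.6 237.6] 0.57 [586.5  50.8]
side spindle_collar [277.6 209.6] 0.92 [571.7 208.7]
side spindle_grip [273.3 206.3] 0.65 [569.9 229.1]
side bearing_left [254.7 189.2] 0.71 [568.6 336.1]
scene spindle_collar [372.1 196.5] 0.95 [580.4 210.8]
scene spindle_grip [381.  190.1] 0.93 [581.8 243. ]
scene bearing_left [319.6 235.4] 0.86 [575.2  30.8]
wrist spindle_collar [317.8 380.5] 0.91 [581.8 215.7]
wrist spindle_grip [317.2 324. ] 0.73 [580.9 243.1]
spindle_collar [578.3 214.   67.8]
spindle_grip [578.8 242.8  65.9]
bearing_left [533.7  82.  143. ]
```

```bash
cat > axis.py <<'E'
from h import *
s=readout.read_state(); print(s['clock'],np.round(s['ee_pos'],1),np.round(s['eef_rot'],4))
pl=[]
for cn in ('side','scene'):
  c=capture(cn); save(c,cn+'11'); g=cut_out('spindle_nose',c)
  if not g: print(cn,'none');continue
  m=g[0]['mask']; ys,xs=np.nonzero(m); pts=np.c_[xs,ys].astype(np.float32)
  l=cv2.fitLine(pts,1,0,.01,.01).ravel(); t=(pts-l[2:])@l[:2]
  o,a=ray(c,l[2:]+t.min()*l[:2]); _,b=ray(c,l[2:]+t.max()*l[:2]); n=np.cross(a,b); n/=np.linalg.norm(n)
  print(cn,g[0]['conf'],len(xs),np.round(l[2:]+t.min()*l[:2]),np.round(l[2:]+t.max()*l[:2]))
  pl.append((n,n@o))
for y in (32,62,100,150,200,240):
  A=np.array([pl[0][0],pl[1][0],[0,1,0]]); print(y,np.round(np.linalg.solve(A,[pl[0][1],pl[1][1],y]),1))
E
python3 axis.py
```

```text
21.625 [581.6 243.8  62.3] [ 0.6979  0.7162  0.     -0.    ]
side 0.9 424 [272. 199.] [311. 236.]
scene 0.74 510 [331. 231.] [384. 186.]
32 [584.7  32.   66.1]
62 [584.1  62.   67.5]
100 [583.5 100.   69.3]
150 [582.6 150.   71.7]
200 [581.7 200.   74.1]
240 [580.9 240.   76. ]
```

```bash
python3 - <<'E'
from h import *
L=np.array([587.1,31.3,72.]);u=np.array([-.0244,.9997,0])
out=[]
for cn in ('side','scene'):
  c=capture(cn); im=c['image'][:,:,::-1].copy(); k=7
  x0,y0=(np.array(proj(c,L+80*u))-[28,37]).astype(int)
  z=cv2.resize(im[y0:y0+80,x0:x0+56],None,fx=k,fy=k,interpolation=cv2.INTER_CUBIC); z=np.clip(z*1.5,0,255).astype(np.uint8)
  for s in (0,30,60,90,120,150,187):
    p=((proj(c,L+s*u)-[x0,y0]+.5)*k).astype(int); cv2.circle(z,tuple(int(v) for v in p),2,(0,0,255),-1)
  for q in (0,1):
    # hole rim, radius 10, on outer face
    pts=[((proj(c,L+np.array([10*np.cos(a),-10*q,10*np.sin(a)]))-[x0,y0]+.5)*k) for a in np.linspace(0,6.28,40)]
    cv2.polylines(z,[np.array(pts,int)],True,(0,255,0) if q==0 else (255,0,0),1)
  out.append(z)
cv2.imwrite('pics/z11.png',np.hstack(out)); print(out[0].shape)
E
```

```text
(560, 392, 3)
```

View pics/z11.png

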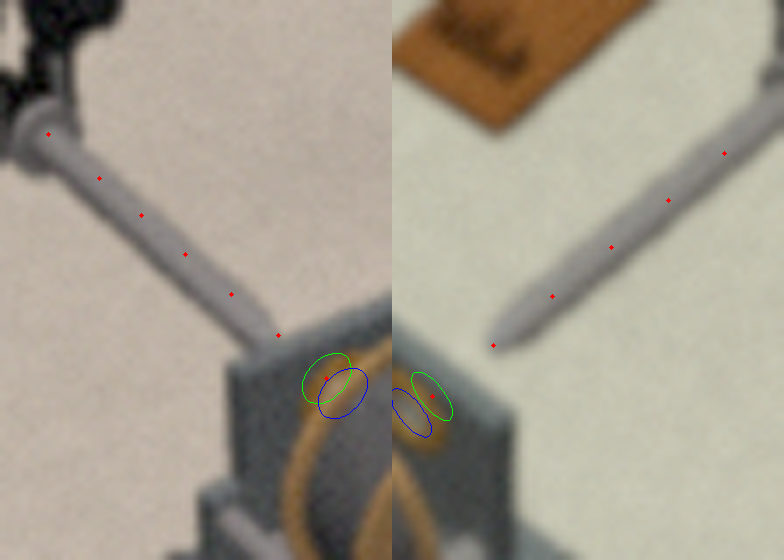

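The shaft points at the left hole, but the nose droops about 3–5 mm below the line; in the side crop the nose is at (262,345) against the expected dot at (278,335). I'll raise the hand 4 mm, shift x by 1.5 mm and enter the hole slowly.

Call:
{"fn": "arm_command", "kwargs": {
  "motion": [0.15,0,0.4,0,1,0.05,-1.5,0,0,1,0.03,-1.5,0,0,1,0.02,-1,0,0,1,0,0,0,0,1,0,0,0,0,1]
}}

```text
clock: 22.68
ee_pos: [584.0, 204.3, 66.3]
eef_rot: [0.698, 0.716, 0.0, -0.0]
contact_force: [0.1, 0.0, -2.9]
gripper_width: 21.1
finger_force: 108.1
```

Call:
{"fn": "arm_command", "kwargs": {
  "motion": [0.02,-0.5,0,0,1,0.02,-0.5,0,0,1,0,0,0,0,1,0,0,0,0,1]
}}

```text
clock: 23.18
ee_pos: [584.5, 193.9, 66.3]
eef_rot: [0.698, 0.716, 0.0, -0.0]
contact_force: [-0.9, 0.3, -2.2]
gripper_width: 21.3
finger_force: 108.1
```

Call:
{"fn": "arm_command", "kwargs": {
  "motion": [0.02,-0.7,-0.2,0,1,0.02,-0.7,-0.2,0,1,0,0,0,0,1,0,0,0,0,1]
}}

```text
clock: 23.68
ee_pos: [584.8, 179.4, 62.3]
eef_rot: [0.698, 0.716, -0.0, -0.0]
contact_force: [-1.7, -0.6, -1.5]
gripper_width: 21.2
finger_force: 108.2
```

Call:
{"fn": "arm_command", "kwargs": {
  "motion": [0,0,-0.2,0,1,0,0,0,0,1,0,0,0,0,1]
}}

```text
clock: 24.05
ee_pos: [584.9, 179.8, 60.4]
eef_rot: [0.698, 0.716, 0.0, 0.0]
contact_force: [-0.9, -1.0, -0.9]
gripper_width: 21.1
finger_force: 108.3
```

```bash
python3 axis.py; python3 nose.py 12
```

```text
24.05 [584.9 179.8  60.4] [0.6978 0.7162 0.     0.    ]
side 0.82 301 [284. 211.] [312. 236.]
scene 0.93 429 [316. 244.] [367. 202.]
32 [587.   32.   69.8]
62 [586.4  62.   70.2]
100 [585.5 100.   70.8]
150 [584.5 150.   71.5]
200 [583.4 200.   72.2]
240 [582.5 240.   72.8]
24.25 [584.9 179.8  60.3] [0.6979 0.7162 0.     0.    ] [-1.2 -1.1  0.3] 20.85533888289701
side spindle_nose [393.9 241.7] 0.64 [733.6 -70.3]
side spindle_collar [293.4 219.6] 0.53 [582.7 145.4]
side spindle_grip [291.1 213.9] 0.81 [590.9 171. ]
side bearing_left [317.9 241.1] 0.66 [585.5  34.6]
scene spindle_nose [313.9 247.7] 0.68 [591.8  -3.8]
scene spindle_collar [355.9 208.8] 0.79 [579.4 152.3]
scene spindle_grip [366.2 206.4] 0.7 [592.2 176.2]
scene bearing_left [320.6 233.3] 0.65 [572.4  36.9]
wrist spindle_collar [320.  380.9] 0.82 [585.9 153.3]
wrist spindle_grip [316.9 323.5] 0.79 [583.9 180.5]
spindle_nose [664.  -93.4 159.9]
spindle_collar [583.5 150.7  70.8]
spindle_grip [589.1 177.4  68.2]
bearing_left [579.5  29.   81.1]
```

Call:
{"fn": "arm_command", "kwargs": {
  "motion": [0.02,-0.8,0,0,1,0.02,-0.8,0,0,1,0.02,-0.8,0,0,1,0,0,0,0,1]
}}

```text
clock: 25.5
ee_pos: [585.6, 153.9, 60.4]
eef_rot: [0.699, 0.715, -0.0, 0.0]
contact_force: [-1.1, -1.7, -0.6]
gripper_width: 21.0
finger_force: 108.4
```

Call:
{"fn": "arm_command", "kwargs": {
  "motion": [0.02,-0.8,0,0,1,0.02,-0.8,0,0,1,0.02,-0.8,0,0,1,0,0,0,0,1]
}}

```text
clock: 26.0
ee_pos: [586.2, 130.1, 60.4]
eef_rot: [0.699, 0.716, -0.0, 0.0]
contact_force: [-1.8, -1.8, 1.5]
gripper_width: 21.1
finger_force: 108.6
```

Call:
{"fn": "arm_command", "kwargs": {
  "motion": [0.02,-0.8,0,0,1,0.02,-0.8,0,0,1,0,0,0,0,1]
}}

```text
clock: 26.38
ee_pos: [586.5, 114.5, 60.4]
eef_rot: [0.698, 0.716, -0.0, 0.0]
contact_force: [-3.2, -0.7, 2.0]
gripper_width: 20.7
finger_force: 108.7
```

Call:
{"fn": "arm_command", "kwargs": {
  "motion": [-0.05,-0.8,0.1,0,1,0.02,-0.8,0,0,1,0,0,0,0,1]
}}

```text
clock: 26.75
ee_pos: [586.4, 97.8, 61.4]
eef_rot: [0.699, 0.716, -0.0, 0.001]
contact_force: [-0.7, -2.2, 1.2]
gripper_width: 21.4
finger_force: 108.6
```

Call:
{"fn": "arm_command", "kwargs": {
  "motion": [0.01,-0.5,0,0,1,0.01,-0.5,0,0,1,0,0,0,0,1]
}}

```text
clock: 27.12
ee_pos: [586.4, 89.2, 61.4]
eef_rot: [0.698, 0.716, -0.0, 0.0]
contact_force: [-2.1, 0.1, 1.6]
gripper_width: 20.6
finger_force: 108.6
```

Call:
{"fn": "arm_command", "kwargs": {
  "motion": [0.01,-0.5,0,0,1,0.01,-0.5,0,0,1,0,0,0,0,1]
}}

```text
clock: 27.5
ee_pos: [586.6, 79.4, 61.4]
eef_rot: [0.698, 0.716, 0.0, 0.0]
contact_force: [-1.1, 2.2, 3.3]
gripper_width: 21.4
finger_force: 108.7
```

Call:
{"fn": "arm_command", "kwargs": {
  "motion": [0.01,-0.5,0,0,1,0.01,-0.5,0,0,1,0,-0.5,0,0,1,0,0,0,0,1]
}}

```text
clock: 28.0
ee_pos: [586.8, 65.1, 61.6]
eef_rot: [0.698, 0.716, 0.0, -0.0]
contact_force: [-3.3, 3.4, 5.6]
gripper_width: 21.2
finger_force: 108.8
```

Call:
{"fn": "arm_command", "kwargs": {
  "motion": [0.01,-0.3,0,0,1,0,-0.2,0,0,1,0,0,0,0,1]
}}

```text
clock: 28.38
ee_pos: [586.9, 61.0, 61.6]
eef_rot: [0.697, 0.717, 0.001, -0.0]
contact_force: [-3.3, 5.1, 5.9]
gripper_width: 20.9
finger_force: 108.9
```

Call:
{"fn": "arm_command", "kwargs": {
  "motion": [0,-0.2,0,0,1,0,0,0,0,1,0,0,0,0,1]
}}

```text
clock: 28.75
ee_pos: [586.9, 59.2, 61.7]
eef_rot: [0.697, 0.717, 0.001, -0.0]
contact_force: [-3.4, 6.7, 6.9]
gripper_width: 21.0
finger_force: 108.9
```

Call:
{"fn": "arm_command", "kwargs": {
  "motion": [-0.05,-0.2,0.1,0,1,0,0,0,0,1,0,0,0,0,1]
}}

```text
clock: 29.12
ee_pos: [586.7, 58.8, 62.0]
eef_rot: [0.697, 0.717, 0.001, -0.001]
contact_force: [0.8, 10.4, -1.4]
gripper_width: 20.7
finger_force: 108.2
```

Call:
{"fn": "arm_command", "kwargs": {
  "motion": [0,-0.2,0,0,1,0,0,0,0,1,0,0,0,0,1]
}}

```text
clock: 29.5
ee_pos: [586.7, 58.8, 62.0]
eef_rot: [0.696, 0.718, 0.002, -0.001]
contact_force: [0.9, 14.8, -1.7]
gripper_width: 21.5
finger_force: 108.2
```

Call:
{"fn": "arm_command", "kwargs": {
  "motion": [0,-0.2,0,0,1,0,0,0,0,1,0,0,0,0,1]
}}

```text
clock: 29.88
ee_pos: [586.6, 58.8, 62.0]
eef_rot: [0.696, 0.718, 0.003, -0.002]
contact_force: [0.8, 18.7, -2.5]
gripper_width: 21.0
finger_force: 108.3
```

The hand has stopped at the predicted home position, with the push force rising. I'll take off the push, let go and check.

Call:
{"fn": "arm_command", "kwargs": {
  "motion": [0,0.4,0,0,1,0,0,0,0,1,0,0,0,0,0.5,0,0,0,0,0.3,0,0,0,0,0.3,0,0,0,0,0.3]
}}

```text
clock: 30.62
ee_pos: [586.4, 55.3, 62.3]
eef_rot: [0.698, 0.716, -0.0, 0.0]
contact_force: [0.1, -0.3, -0.3]
gripper_width: 60.0
finger_force: 0.0
```

Call:
{"fn": "arm_command", "kwargs": {
  "motion": [0,0,3,0,0.3,0,0,5,0,0.3,0,2,6,0,0.3,0,6,0,0,0,0,5,0,0,0,0,0,0,0,0]
}}

```text
clock: 31.38
ee_pos: [585.1, 191.8, 201.0]
eef_rot: [0.695, 0.719, 0.0, -0.001]
contact_force: [0.3, -0.4, 0.0]
gripper_width: 85.5
finger_force: 0.0
```

```bash
python3 nose.py 13; python3 - <<'E'
from h import *
im=[]
for n,x,y in (('side13',270,195),('scene13',255,190)):
  im.append(cv2.resize(cv2.imread(f'pics/{n}.png')[y:y+110,x:x+110],(400,400),interpolation=2))
im=np.hstack(im); cv2.imwrite('pics/z13.png',np.clip(im*1.5,0,255).astype(np.uint8))
E
```

```text
31.375 [585.1 191.8 201. ] [ 6.948e-01  7.192e-01  3.000e-04 -1.100e-03] [ 0.3 -0.4  0. ] 85.48358438069323
side spindle_nose [357.5 277.1] 0.7 [ 587.  -121.3]
side spindle_collar [313.6 238.3] 0.61 [583.   49.8]
side spindle_grip [312.8 236.9] 0.72 [584.4  55.6]
side bearing_left [317.2 240.3] 0.69 [585.9  38.2]
scene spindle_nose [273.7 277.5] 0.61 [ 587.6 -124.8]
scene spindle_collar [320.  236.5] 0.64 [578.3  29.2]
scene spindle_grip [332.4 232.3] 0.77 [590.2  59. ]
scene bearing_left [319.1 234.2] 0.81 [571.8  32.4]
wrist spindle_collar [314.7 399. ] 0.85 [585.4  31.8]
wrist spindle_grip [315.  375.3] 0.84 [585.2  57.6]
spindle_nose [ 586.9 -123.4   72.3]
spindle_collar [580.7  34.4  77.3]
spindle_grip [586.8  58.5  70.3]
bearing_left [578.2  26.4  83.2]
```

View pics/z13.png

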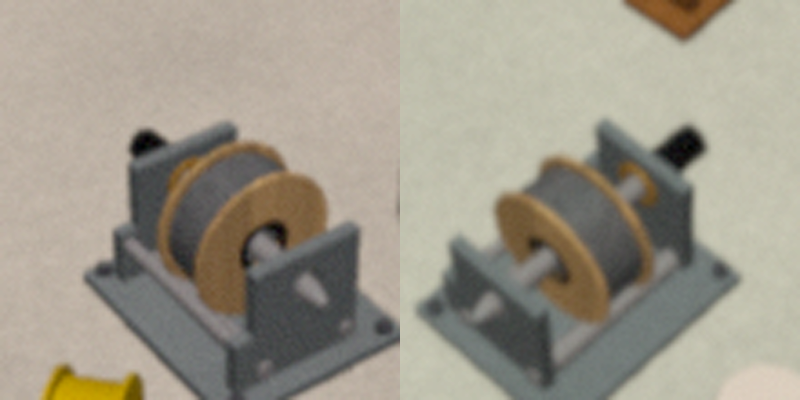

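The spindle passes through both plates and the reel. The handle is against the left plate at (685,150) and the nose stands out of the right plate at (485,305). The wrist camera puts the collar at y = 31.8, against 31.3 for the plate face, so I'm handing the job in.

```bash
python3 -c "
from rig import robot; print(robot.close_job())"
```

```text
the job is handed in; nothing more can be done
None
```

The larger reel is in the roller cradle and the spindle is through both plates and the reel with its collar home, within measurement error; the gripper is open and clear, and I handed the job in at about 31 s (the hand-in returned no verdict).

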